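# Fit the warmer's control knob and hold it pressed in

## Task

The control knob has come off the band-glue warmer and lies on the cigar bench. Pick it up by its bar grip, turn it so that the flat in its bore matches the flat of the warmer's bare D-shaft, push it fully home on the shaft, then press knob and shaft down against the spring as far as they go and finish like that: the gripper is still on the knob and keeps it pressed in. Leave the other loose things on the bench where they are.

Things in the scene. Friction and masses are not known exactly. Their poses are not given: they have to be found in the camera images.
- knob: loose black plastic control knob, 70 g, upright on the bench: round skirt 48 mm across, 22 mm high, with a bar grip on top (see knob_grip) and, underneath, a D bore 18 mm deep: round, 21.6 mm across, with a flat 4.8 mm from the axis on the side of the pointed nose. Origin: on the axis at the underside; x points to the nose, z up.
- knob_grip (a point): middle of the knob's upright bar grip, on the knob's axis, 35 mm above the underside. The bar is 14 mm thick (knob y), 52 mm long (knob x) and reaches from 22 to 48 mm above the underside.
- knob_nose (a point): tip of the pointed nose at one end of the bar, 40 mm from the knob's axis along its x and 46 mm above the underside
- warmer: fixed grey glue warmer: a box 150 mm (x) by 250 mm (y), 60 mm high. Origin: at bench level straight below the bare shaft's axis; the box spans x -75 to +75, y -195 to +55 mm from it. On it, 125 mm towards -y, a lidded steel pot 94 mm across, lid button 116 mm above the bench. Place and turn change each time.
- shaft_top (a point): centre of the top of the upright steel D-shaft (axes as the warmer's), 88 mm above the bench, 28 mm out of the box. 20 mm across, one flat 4 mm from the axis facing this +x; last 3 mm tapered by 2 mm (1 mm at the flat); does not turn. Knob fits when its x points along this x (play about 0.15 rad, 0.8 mm); home, its underside is 18 mm below this point.
- shaft (a joint): how far the shaft is pushed down into the warmer: 0 m out, 0.008 m at its stop. A spring pushes it back up: it needs 3 N to start moving and 10 N at the stop.
- round_knob: bystander, loose: a black round six-lobed knob, 56 mm across and 42 mm high, of another machine. Origin: centre of its underside.
- tin: bystander, loose: a small plain metal tin, 54 mm across and 45 mm high. Origin: centre of its underside.
- brush: bystander, loose: a glue brush 170 mm long, lying flat
- gauge: bystander, loose: a light wooden thickness gauge with four round holes, 50 by 150 by 8 mm, lying flat. Origin: centre of its underside.
- cup: bystander, loose: a white cup, 76 mm across and 80 mm high. Origin: centre of its underside.
- mould: bystander, loose: half of a wooden cigar mould with ribs, 70 by 120 by 28 mm. Origin: centre of its underside.
Not all that is in view belongs to the job. What is shaped like the knob but red, turquoise or yellow is not meant.

How it is judged:
On the way, in this order (a step that is already met when the one before it is completed fails the run):
1. the knob is picked up, its underside more than 50 mm above the bench (height (world z) of knob above 0.05 m and contact force between the fingers and knob above 0.5 N), for 0.1 s.
2. the knob is fully home on the D-shaft, nose on the side of the shaft's flat (z of knob in the frame of shaft_top below -0.0155 m and horizontal distance between knob and shaft_top below 0.003 m and angle between the x axis of knob and the x axis of shaft_top, either way round below 0.3 rad and x of knob_nose in the frame of shaft_top above 0.02 m), for 0.1 s.
At the end, for the whole second after the job is handed in: Ends holding: knob home on the shaft (15.5 mm deep or more, axes within 3 mm, directions within 0.3 rad, nose on the flat's side), shaft held pushed in by over 5.5 of 8 mm, fingers on the knob over 1 N, knob on the shaft over 3 N, knob at rest (all of step 2 and value of joint shaft above 0.0055 m and contact force between the fingers and knob above 1 N and contact force between knob and warmer above 3 N and linear speed of knob below 0.02 m/s); the arm keeps its last pose, push and grip.
It fails at once if another loose thing on the bench was moved by more than 25 mm (distance of any of round_knob, tin, brush, gauge, cup, mould from where it was at the start of the episode above 0.025 m).
It also fails if it takes over 40 s, if anything falls off the work surface, if the arm or the gripper's body presses on something with over 40 N, if the wrist force passes 120 N, or if a joint passes its speed limit or range.

## Robot

A 7-joint arm with a two-finger parallel gripper is mounted at the origin on the work surface. World frame = base frame: x ahead of the robot, y to its left, z up, the work surface at z = 0. Lengths are in m, angles in rad, forces in N, time in s.
With the tool pointing down it reaches from about 0.4 to 0.85 m from the base axis. Payload 10.4 kg.
Tool frame: the origin (TCP) lies between the finger pads; the fingertips stand r.nose_length ahead of it and the grasp point (between the pads) lies 6 mm ahead of it (r.nose_length is the distance from the TCP to the fingertips, in m); z points along the fingers, x is the direction in which the jaws open and shut, and the axes are right-handed (so a half turn about z gives the same grasp; the last joint's range is limited). The gripper opens to 87 mm and grips with 3 to 60 N. Pads are 19 mm wide; open, the fingers measure 117 mm over their backs; the gripper's body (75 mm by 190 mm) begins 51 mm behind the grasp point.
Start: joints at [1.17, 0.332, -0.065, 1.46, 0.022, 1.35, -0.088], TCP at [0.231, -0.581, 0.248] pointing down, gripper open.
Joint ranges: [-2.6, 2.6], [-0.5, 2.12], [-1.47, 1.34], [0.16, 2.42], [-1.27, 4.41], [0.06, 2.06], [-2.6, 2.6]. Speed limits (rad/s): [2.22, 2.22, 2.79, 2.79, 3.14, 3.14, 3.14].

## Interface

Orientations are given as a unit quaternion [x, y, z, w].
In Python, from bench import r gives the robot as it stands. The module is installed in compiled form; this text tells all that it offers.
- The arm moves only by the shell command python3 -m creep 'ROWS' [OPENING] [FORCE]. ROWS is JSON, a list of rows, each an object of numbers: "x", "y", "z": the shift along the world's x, y, z in m; "spin": the turn about the world's z in degrees. In form: [{"x": .., "y": .., "z": .., "spin": ..}, ...]. A call has 1 to 12 rows; each row is the pose to reach, as a shift and turn from the pose commanded when the call began; what a row does not reach only later rows make up. A row lasts 1/8 s, in which the tool goes at most 62.5 mm and 10.7 degrees, less where a joint would pass 70% of its speed; a pose out of reach is approached as far as the arm can. A call with a gripper value outside its range is refused whole. OPENING is the finger opening in m, from 0 to 0.087, set as the call begins (- or left out, the last holds). The fingers move at their own pace and stop on an object; FORCE is the grip in N (left out, the last holds). Time passes only in rows, so rows that repeat a pose let the fingers close. It gives the time, the measured TCP pose, the force and the opening at its end, in the units of the state.
- r.read_state(): the state, without advancing time (a new reading comes with each control period).
- r.camera(name): name is "scene" or "top" or "wrist"; returns a dict with "pixels" (384x512x3 uint8, blue, green, red), "z_map" (384x512 float32, m along the optical axis (not along the pixel's ray), 0 where there is no reading), "K" (3x3 intrinsics, pixels), "R" (3x3) and "t" (3): a world point X has camera coordinates R X + t. Camera axes: x right, y down, z forward; pixel columns grow to the right and rows downward; lengths in m; the calibration is good to about 2 mm. A picture is of the moment at which its call begins.
- r.close_job(): hands the job in, once; it reports no verdict.
The state is a dict: "time": time; "joint_positions": joint angles; "joint_vel": joint speeds; "joint_torque": joint torques, N m; "ee_pos": TCP position; "eef_rot": TCP orientation; "ft_force": force on the tool from outside, world axes, zero at the start; "torque": the same for the moment, N m; "width": finger opening in m.
Only numpy, scipy, OpenCV 4.12 (cv2) and the standard library are available. Lean on these libraries where they do the work, as an engineer would, in place of code of your own. Each camera call takes 0.05 s, during which the arm holds its last target. There are 200 camera calls.

## Working session

There is one attempt and no reset: what is moved stays moved. The work goes in short steps, Python scripts to look and compute and a shell command to move; the robot and the scene stay as the last step left them, time stands still between calls to the robot, and variables do not carry over. Pictures are saved under pics/ and viewed, about 8 in all and at most 12, crops included, and the job is handed in when it is done.

```bash
mkdir -p pics; cat > h.py <<'E'
import numpy as np, cv2
from bench import r
def shot(name,fn=None):
    c=r.camera(name); np.savez(f'{fn or name}.npz',**{k:np.asarray(v) for k,v in c.items()})
    if fn: cv2.imwrite(f'pics/{fn}.png',c['pixels'])
    return c
def load(fn): return dict(np.load(f'{fn}.npz'))
def cloud(c):
    h,w=c['z_map'].shape; u,v=np.meshgrid(np.arange(w),np.arange(h)); z=c['z_map']
    P=np.stack([(u-c['K'][0,2])/c['K'][0,0]*z,(v-c['K'][1,2])/c['K'][1,1]*z,z],-1)
    return (P-c['t'])@c['R']
def ray(c,u,v,z):
    d=c['R'].T@np.linalg.solve(c['K'],[u,v,1.]); o=-c['R'].T@c['t']
    return o+d*(z-o[2])/d[2]
def proj(c,X):
    p=c['K']@(c['R']@np.asarray(X)+c['t']); return p[:2]/p[2]
E
python3 - <<'E'
from h import *
a=shot('scene','s0');b=shot('top','t0')
print(r.read_state(), r.nose_length)
for c in(a,b): print(-c['R'].T@c['t'],c['K'][0,0])
E
```

```text
{'time': 0.1, 'joint_positions': array([ 1.17042218,  0.33278106, -0.06471093,  1.46080219,  0.02159494,
        1.34990785, -0.08848332]), 'joint_vel': array([-8.46530879e-05, -1.30859605e-03,  6.69824338e-05, -3.58364408e-03,
       -6.08514948e-04,  2.64751461e-04,  2.99553466e-04]), 'joint_torque': array([ 2.44945666e-03, -6.24544787e+01,  2.51296861e-02, -3.90716136e+01,
       -6.13009231e-02,  3.65197426e-02, -7.09335481e-06]), 'ee_pos': array([ 0.23043086, -0.58065372,  0.24687708]), 'eef_rot': array([ 8.27312770e-01, -5.61741238e-01, -5.09966273e-04, -3.19202923e-04]), 'ft_force': array([ 6.64293137e-01, -3.05802490e-04,  7.55578234e-02]), 'torque': array([ 0.01315868, -0.03239361, -0.04681941]), 'width': 0.08704258517848222} 0.025
[0.78740184 0.50133629 0.80960696] 367.537210434159
[0.41564083 0.12372087 0.83049996] 352.01601330530656
```

View pics/t0.png

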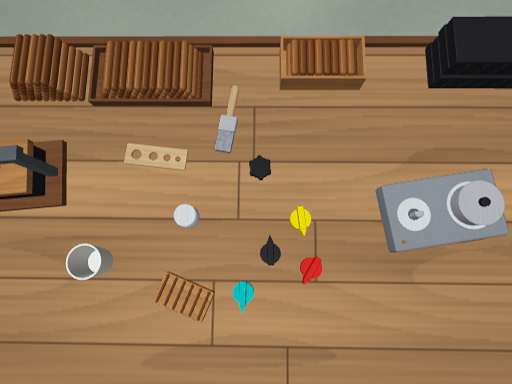

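View pics/s0.png

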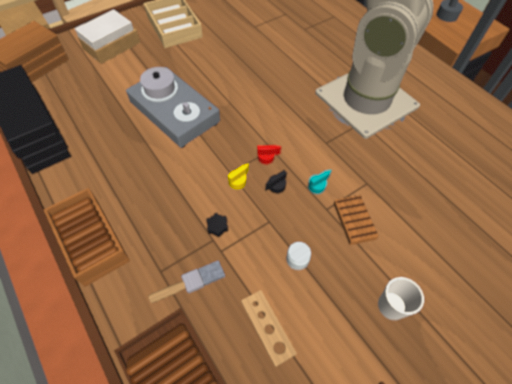

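Top view: the black barred knob is at (270,252), nose up at (270,237). Of the other candidates, the six-lobed black one at (260,167) is round_knob, and yellow (301,219), red (311,268) and turquoise (242,294) are excluded by colour. The shaft is at (416,213) on the grey warmer, with the pot at (481,202). Next I'll measure these and confirm with a crop.

```bash
python3 - <<'E'
from h import *
np.set_printoptions(precision=4,suppress=True)
for fn,kb,wb in(('t0',(245,225,295,275),(370,165,512,255)),('s0',(255,165,295,200),(120,60,225,150))):
    c=load(fn);P=cloud(c);im=c['pixels'];hsv=cv2.cvtColor(im,cv2.COLOR_BGR2HSV)
    def sub(b,m):
        M=np.zeros(m.shape,bool);x0,y0,x1,y1=b;M[y0:y1,x0:x1]=m[y0:y1,x0:x1];return M
    k=sub(kb,(im.max(2)<70)&(c['z_map']>0))
    Q=P[k];print(fn,'knob n',len(Q),'zmax',np.percentile(Q[:,2],[2,50,98]),'mean',Q.mean(0))
    hi=Q[Q[:,2]>0.035]; print(' bar n',len(hi))
    if len(hi)>5:
        rc=cv2.minAreaRect((hi[:,:2]*1000).astype(np.float32)); print(' bar rect',rc,hi.mean(0))
        print(' x range',hi[hi[:,0].argmin()],hi[hi[:,0].argmax()],hi[hi[:,1].argmin()],hi[hi[:,1].argmax()])
    lo=Q[(Q[:,2]>0.015)&(Q[:,2]<0.03)]; print(' skirt',len(lo),cv2.minEnclosingCircle((lo[:,:2]*1000).astype(np.float32)) if len(lo) else 0)
    w=sub(wb,(c['z_map']>0)&(P[...,2]>.05)&(P[...,2]<.067))
    rc=cv2.minAreaRect((P[w][:,:2]*1000).astype(np.float32));print(' box',rc,np.median(P[w][:,2]))
    p=sub(wb,(P[...,2]>.08)&(c['z_map']>0)); n,l=cv2.connectedComponents(p.astype(np.uint8))
    for i in range(1,n):
        q=P[l==i]
        if len(q)>4: print('  high',len(q),q.mean(0),q[:,2].max(),cv2.minEnclosingCircle((q[:,:2]*1000).astype(np.float32)))
c=load('t0')['pixels'];s=load('s0')['pixels']
A=cv2.resize(c[222:288,235:323],None,fx=4.5,fy=4.5,interpolation=cv2.INTER_CUBIC);B=cv2.resize(c[180:246,380:468],None,fx=4.5,fy=4.5,interpolation=cv2.INTER_CUBIC)
cv2.imwrite('pics/c1.png',np.hstack([A,B]))
E
```

```text
t0 knob n 355 zmax [0.0201 0.0245 0.0504] mean [0.4226 0.1027 0.0342]
 bar n 165
 bar rect ((427.65093994140625, 102.69557189941406), (60.71746063232422, 13.218220710754395), 0.1861126869916916) [0.4245 0.1028 0.0478]
 x range [0.3973 0.107  0.0473] [0.458  0.105  0.0471] [0.406  0.096  0.0463] [0.4448 0.1094 0.0468]
 skirt 189 ((420.46038818359375, 102.00250244140625), 22.939430236816406)
 box ((519.14990234375, -277.1748352050781), (150.07611083984375, 251.21173095703125), 9.531426429748535) 0.06036643206080171
  high 1769 [ 0.5267 -0.3267  0.1023] 0.11969689116110996 ((528.581298828125, -331.2456359863281), 47.68625259399414)
  high 61 [ 0.505  -0.2071  0.0868] 0.09015521949625904 ((505.9222717285156, -207.9041748046875), 9.834331512451172)
s0 knob n 293 zmax [0.0048 0.0308 0.0491] mean [0.4313 0.1098 0.0312]
 bar n 123
 bar rect ((431.66656494140625, 102.85316467285156), (60.72677993774414, 13.423446655273438), 3.3635947704315186) [0.431  0.1047 0.0452]
 x range [0.4015 0.0994 0.0465] [0.462  0.1049 0.0445] [0.4341 0.0963 0.0467] [0.4439 0.1103 0.0405]
 skirt 111 ((432.8076477050781, 105.99444580078125), 28.284631729125977)
 box ((522.3477172851562, -277.48492431640625), (150.7255401611328, 252.11273193359375), 9.598062515258789) 0.060186259297050564
  high 744 [ 0.534  -0.3224  0.1007] 0.11881830766277209 ((529.0939331054688, -331.757080078125), 48.761146545410156)
  high 32 [ 0.5084 -0.2078  0.0861] 0.09030163251639346 ((508.0263366699219, -207.59181213378906), 9.89011001586914)
```

View pics/c1.png

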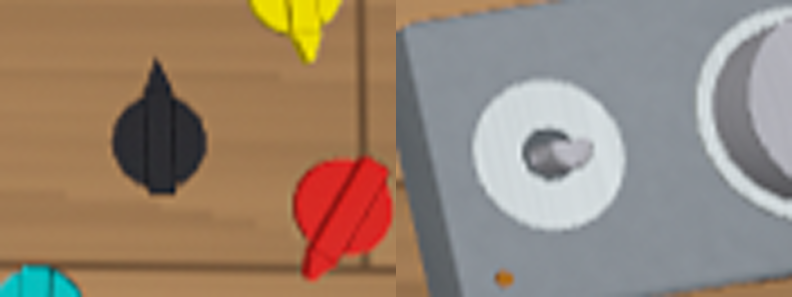

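The crop confirms it: the black barred knob has its nose towards +x, and its axis is at about (0.422, 0.1025). The warmer yaw is about 9.5° and the shaft is near (0.507, -0.208). The shaft is on the way to the knob, so I'll take a wrist look there first.

```bash
python3 -m creep '[{"x":0.06,"y":0.06,"z":0,"spin":-6},{"x":0.11,"y":0.11,"spin":-12},{"x":0.276,"y":0.373,"spin":-12},{"x":0.276,"y":0.373,"spin":-12},{"x":0.276,"y":0.373,"spin":-12},{"x":0.276,"y":0.373,"spin":-12},{"x":0.276,"y":0.373,"spin":-12},{"x":0.276,"y":0.373,"spin":-12},{"x":0.276,"y":0.373,"spin":-12},{"x":0.276,"y":0.373,"spin":-12}]'
python3 - <<'E'
from h import *
np.set_printoptions(precision=4,suppress=True)
c=shot('wrist','w1');P=cloud(c)
print('cam',-c['R'].T@c['t'],proj(c,[.507,-.208,.088]))
v=c['z_map']>0
m=v&(np.hypot(P[...,0]-.507,P[...,1]+.208)<.03)&(P[...,2]>.084)&(P[...,2]<.094)
Q=P[m];print(len(Q),np.median(Q[:,2]),Q.mean(0),cv2.minEnclosingCircle((Q[:,:2]*1000).astype(np.float32)))
E
```

```text
cam [ 0.2971 -0.5537  0.3851] [-128.6828 -412.746 ]
0 nan [nan nan nan] ((0.0, 0.0), 0.0)invalid input at $[1]: expected keys x, y, z, spin
  return _methods._mean(a, axis=axis, dtype=dtype,
  ret = ret.dtype.type(ret / rcount)
<stdin>:7: RuntimeWarning: Mean of empty slice.
  ret = um.true_divide(
```

View pics/w1.png

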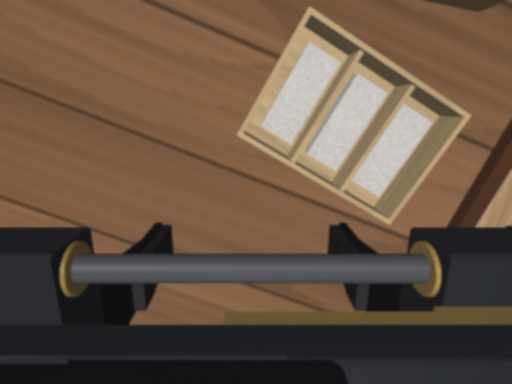

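The call was refused because every row needs all four keys. The wrist view shows only the bench, with the fingers in the lower half; the camera sits about 71 mm off the tool, so I'll put the camera over the shaft instead.

```bash
python3 -m creep '[{"x":0.06,"y":0.06,"z":0,"spin":-6},{"x":0.11,"y":0.11,"z":0,"spin":-12},{"x":0.206,"y":0.361,"z":0,"spin":-12},{"x":0.206,"y":0.361,"z":0,"spin":-12},{"x":0.206,"y":0.361,"z":0,"spin":-12},{"x":0.206,"y":0.361,"z":0,"spin":-12},{"x":0.206,"y":0.361,"z":0,"spin":-12},{"x":0.206,"y":0.361,"z":0,"spin":-12},{"x":0.206,"y":0.361,"z":0,"spin":-12},{"x":0.206,"y":0.361,"z":0,"spin":-12}]'
python3 - <<'E'
from h import *
np.set_printoptions(precision=4,suppress=True)
c=shot('wrist','w2');P=cloud(c)
print('cam',-c['R'].T@c['t'],proj(c,[.507,-.208,.088]))
v=c['z_map']>0
m=v&(np.hypot(P[...,0]-.507,P[...,1]+.208)<.03)&(P[...,2]>.084)&(P[...,2]<.094)
Q=P[m];print(len(Q),np.median(Q[:,2]),Q.mean(0),cv2.minEnclosingCircle((Q[:,:2]*1000).astype(np.float32)))
for a in np.arange(0,360,30):
    d=np.array([np.cos(np.radians(a+9.5)),np.sin(np.radians(a+9.5))]);print(a,((Q[:,:2]-[.507,-.208])@d).max().round(4))
E
```

```text
time: 1.4
ee_pos: [0.4359, -0.2213, 0.2474]
eef_rot: [0.763, -0.646, -0.0, 0.0]
ft_force: [-0.1, -0.6, 0.5]
width: 0.0869
cam [ 0.5067 -0.2088  0.3856] [248.9544 106.5093]
284 0.08865435388158278 [ 0.5081 -0.209   0.0884] ((510.0893249511719, -208.771728515625), 9.853316307067871)
0 0.0066
30 0.0094
60 0.0099
90 0.0083
120 0.0071
150 0.0066
180 0.0067
210 0.0078
240 0.0091
270 0.0111
300 0.012
330 0.0108
```

View pics/w2.png

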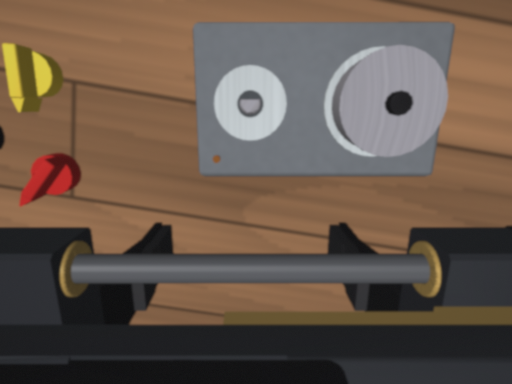

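The wrist view shows the shaft at (250,104), centred in the white disc, with the pot to its right at (390,102); yaw and place agree with the top view. The flat is on the image-up (+x) side, because the D measures 19.4 mm across y and only 13.3 mm along x. Next is the same close look at the knob.

```bash
python3 -m creep '[{"x":-0.048,"y":0.321,"z":-0.03,"spin":-8},{"x":-0.048,"y":0.321,"z":-0.03,"spin":-8},{"x":-0.048,"y":0.321,"z":-0.03,"spin":-8},{"x":-0.048,"y":0.321,"z":-0.03,"spin":-8},{"x":-0.048,"y":0.321,"z":-0.03,"spin":-8},{"x":-0.048,"y":0.321,"z":-0.03,"spin":-8},{"x":-0.048,"y":0.321,"z":-0.03,"spin":-8},{"x":-0.048,"y":0.321,"z":-0.03,"spin":-8}]' 0.06
cat > m.py <<'E'
from h import *
np.set_printoptions(precision=4,suppress=True)
def big(m):
    cs,_=cv2.findContours(m.astype(np.uint8),cv2.RETR_EXTERNAL,cv2.CHAIN_APPROX_NONE);return max(cs,key=cv2.contourArea)
# shaft: white disc, shaft top outline
c=load('w2');im=c['pixels'];hsv=cv2.cvtColor(im,cv2.COLOR_BGR2HSV)
m=np.zeros(im.shape[:2],bool);m[55:150,205:295]=(im.min(2)>165)[55:150,205:295]
e=cv2.fitEllipse(cv2.convexHull(big(m)));p=ray(c,*e[0],.06);print('disc',e,p)
P=cloud(c)
w=(c['z_map']>0)&(np.abs(P[...,2]-.0602)<.004);b=cv2.minAreaRect((P[w][:,:2]*1000).astype(np.float32));print('box',b)
# knob
c=load('w3');P=cloud(c);im=c['pixels']
m=(im.max(2)<75)&(np.hypot(P[...,0]-.4225,P[...,1]-.1025)<.06)&(c['z_map']>0)&(P[...,2]>.004);m[220:]=0
Q=P[m];print('knob n',len(Q),'z pct',np.percentile(Q[:,2],[2,50,98]))
h=Q[Q[:,2]>.040];s=Q[(Q[:,2]>.017)&(Q[:,2]<.026)]
vx,vy,x0,y0=cv2.fitLine((h[:,:2]*1000).astype(np.float32),cv2.DIST_L2,0,.01,.01).ravel()
if vx<0: vx,vy=-vx,-vy
a=np.degrees(np.arctan2(vy,vx));d=np.array([vx,vy]);n=np.array([-vy,vx])
print('bar ang',a,'rect',cv2.minAreaRect((h[:,:2]*1000).astype(np.float32)))
O=np.array([.4225,.1025]);ext=lambda Q:((Q[:,:2]-O)@d).min().round(4).tolist(),;f=lambda Q,k:(((Q[:,:2]-O)@k).min().round(4),((Q[:,:2]-O)@k).max().round(4))
print('bar along',f(h,d),'across',f(h,n)); print('skirt',len(s),f(s,d),f(s,n),cv2.minEnclosingCircle((s[:,:2]*1000).astype(np.float32)))
E
python3 - <<'E'
from h import *
shot('wrist','w3'); import m
E
```

```text
time: 2.45
ee_pos: [0.389, 0.0993, 0.2176]
eef_rot: [0.716, -0.698, -0.0, 0.0]
ft_force: [0.5, 0.4, -0.7]
width: 0.0604
disc ((249.81959533691406, 102.38479614257812), (71.60848236083984, 74.55980682373047), 178.87933349609375) [ 0.5111 -0.2081  0.06  ]
box ((522.0071411132812, -277.3839111328125), (148.0557403564453, 248.90834045410156), 9.52932071685791)
knob n 1658 z pct [0.0217 0.0244 0.0502]
bar ang 3.0677626 rect ((429.3035583496094, 102.67952728271484), (62.9675407409668, 13.838116645812988), 1.6323111057281494)
bar along (np.float64(-0.0246), np.float64(0.0383)) across (np.float64(-0.0071), np.float64(0.007))
skirt 858 (np.float64(-0.0205), np.float64(0.0224)) (np.float64(-0.0221), np.float64(0.0225)) ((422.9961242675781, 103.05367279052734), 23.087419509887695)
```

View pics/w3.png

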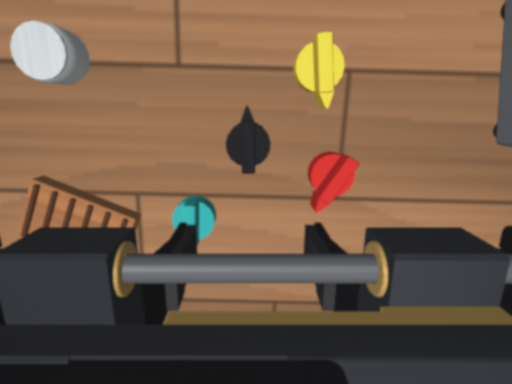

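The close view shows the black knob at (248,143) with its nose up; the skirt height is 22 mm, the bar top is about 49 mm, and the bar is 14 mm wide, all as described. The axis is at (0.423, 0.1027). The jaws are already within 1–2° of square to the bar, so I'll go down with the fingertips just above the skirt.

```bash
python3 -m creep '[{"x":0.034,"y":0.0035,"z":-0.04,"spin":0},{"x":0.034,"y":0.0035,"z":-0.08,"spin":0},{"x":0.034,"y":0.0035,"z":-0.12,"spin":0},{"x":0.034,"y":0.0035,"z":-0.14,"spin":0},{"x":0.034,"y":0.0035,"z":-0.155,"spin":0},{"x":0.034,"y":0.0035,"z":-0.163,"spin":0},{"x":0.034,"y":0.0035,"z":-0.1675,"spin":0},{"x":0.034,"y":0.0035,"z":-0.1675,"spin":0},{"x":0.034,"y":0.0035,"z":-0.1675,"spin":0}]'
```

```text
time: 3.62
ee_pos: [0.4229, 0.1046, 0.0506]
eef_rot: [0.717, -0.697, 0.0, -0.0]
ft_force: [0.1, 0.0, -0.6]
width: 0.0598
```

```bash
python3 -m creep '[{"x":0,"y":-0.002,"z":-0.0015,"spin":0},{"x":0,"y":-0.002,"z":-0.0015,"spin":0}]' && python3 -m creep '[{"x":0,"y":0,"z":0,"spin":0},{"x":0,"y":0,"z":0,"spin":0},{"x":0,"y":0,"z":0,"spin":0},{"x":0,"y":0,"z":0,"spin":0},{"x":0,"y":0,"z":0,"spin":0},{"x":0,"y":0,"z":0,"spin":0}]' 0 50
```

```text
time: 3.88
ee_pos: [0.4226, 0.1023, 0.0486]
eef_rot: [0.717, -0.697, 0.0, 0.0]
ft_force: [-0.2, 0.3, -0.8]
width: 0.0599
time: 4.62
ee_pos: [0.4226, 0.1026, 0.0486]
eef_rot: [0.717, -0.697, 0.0, 0.0]
ft_force: [-0.3, 0.4, -0.6]
width: 0.0137
```

```bash
python3 -m creep '[{"x":0,"y":0,"z":0.03,"spin":0},{"x":0,"y":0,"z":0.08,"spin":0},{"x":0,"y":0,"z":0.13,"spin":0},{"x":0.0875,"y":-0.311,"z":0.13,"spin":8},{"x":0.0875,"y":-0.311,"z":0.13,"spin":8},{"x":0.0875,"y":-0.311,"z":0.13,"spin":8},{"x":0.0875,"y":-0.311,"z":0.13,"spin":8},{"x":0.0875,"y":-0.311,"z":0.13,"spin":8},{"x":0.0875,"y":-0.311,"z":0.13,"spin":8},{"x":0.0875,"y":-0.311,"z":0.13,"spin":8},{"x":0.0875,"y":-0.311,"z":0.13,"spin":8},{"x":0.0875,"y":-0.311,"z":0.13,"spin":8}]'
python3 - <<'E'
from h import *
np.set_printoptions(precision=4,suppress=True)
s=r.read_state();q=s['eef_rot'];print(s['ee_pos'],np.degrees(2*np.arctan2(q[1],q[0])),s['ft_force'])
c=shot('top','t4');d=shot('scene','s4');w=shot('wrist','w4')
A=cv2.resize(d['pixels'][40:160,100:260],(640,480),interpolation=cv2.INTER_CUBIC);cv2.imwrite('pics/c4.png',A)
for e in(c,d,w):
    P=cloud(e);m=(e['z_map']>0)&(e['pixels'].max(2)<75)&(np.hypot(P[...,0]-.51,P[...,1]+.2085)<.045)&(P[...,2]>.12)&(P[...,2]<.185)
    Q=P[m];print(len(Q),Q.mean(0) if len(Q) else'',np.percentile(Q[:,2],[2,98]) if len(Q) else '')
    for a,b in((.145,.157),(.17,.185)):
        k=Q[(Q[:,2]>a)&(Q[:,2]<b)]
        if len(k)>5: print('  ',a,len(k),k[:,0].min(),k[:,0].max(),k[:,1].min(),k[:,1].max())
E
```

```text
time: 6.12
ee_pos: [0.5101, -0.207, 0.1788]
eef_rot: [0.765, -0.644, 0.0, 0.0]
ft_force: [0.2, 0.3, -0.3]
width: 0.0136
[ 0.5101 -0.207   0.1788] -80.23009167265562 [ 0.1562  0.3402 -0.2683]
0  
329 [ 0.5223 -0.1958  0.1592] [0.1336 0.1819]
   0.145 100 0.4940483574206478 0.5479253947358218 -0.20181854921610967 -0.18299022025431022
   0.17 98 0.5055939054656204 0.5480495653443765 -0.2191590883095513 -0.18928174472945183
4706 [ 0.522  -0.2051  0.1697] [0.1422 0.1828]
   0.145 1160 0.5046395398721591 0.5492300163261977 -0.2285869495535801 -0.1842943934806899
   0.17 2982 0.48427701652057353 0.5497067113230963 -0.2218174034504688 -0.1887501154844066
```

View pics/c4.png

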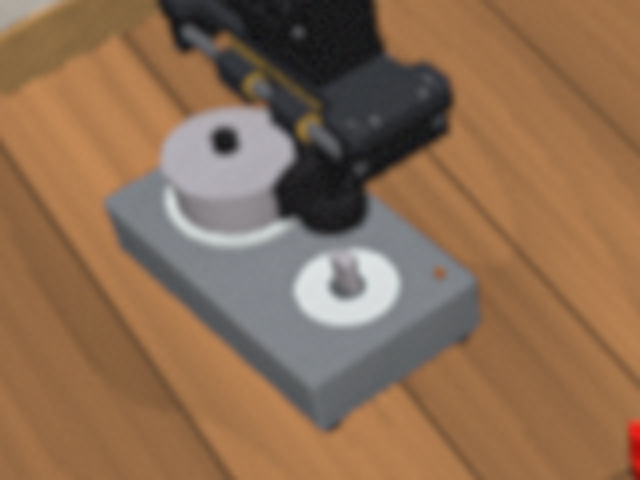

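View pics/w4.png

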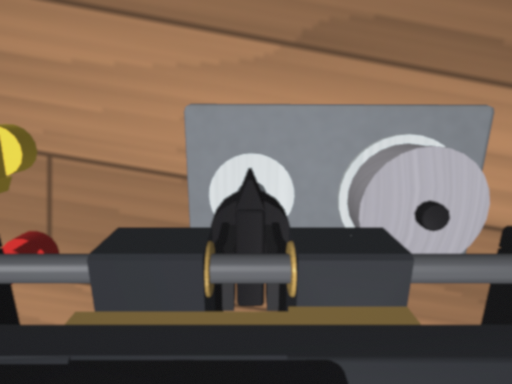

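The knob is held straight above the shaft: the scene crop shows the skirt at (330,205) over the shaft at (347,270), and the wrist view has the nose at (250,170) in line with the disc. The wrist depth puts the axis at x ≈ 0.510, which matches the shaft. I'll trim y and go down.

```bash
python3 -m creep '[{"x":0.0003,"y":-0.0014,"z":-0.02,"spin":0},{"x":0.0003,"y":-0.0014,"z":-0.03,"spin":0},{"x":0.0003,"y":-0.0014,"z":-0.038,"spin":0},{"x":0.0003,"y":-0.0014,"z":-0.038,"spin":0},{"x":0.0003,"y":-0.0014,"z":-0.038,"spin":0}]'; python3 -m creep '[{"x":0,"y":0,"z":-0.002,"spin":0},{"x":0,"y":0,"z":-0.0035,"spin":0},{"x":0,"y":0,"z":-0.005,"spin":0},{"x":0,"y":0,"z":-0.0065,"spin":0},{"x":0,"y":0,"z":-0.0065,"spin":0}]'
```

```text
time: 6.9
ee_pos: [0.5107, -0.2099, 0.1411]
eef_rot: [0.764, -0.645, 0.0, -0.0]
ft_force: [-0.3, -0.2, -1.4]
width: 0.0139
time: 7.52
ee_pos: [0.5103, -0.2098, 0.1339]
eef_rot: [0.764, -0.645, -0.0, 0.0]
ft_force: [-0.0, 0.8, -0.7]
width: 0.0131
```

```bash
python3 -m creep '[{"x":0,"y":0.001,"z":-0.001,"spin":0},{"x":0,"y":0.001,"z":-0.003,"spin":0},{"x":0,"y":0.001,"z":-0.005,"spin":0},{"x":0,"y":0.001,"z":-0.005,"spin":0}]'
```

```text
time: 8.02
ee_pos: [0.5102, -0.2088, 0.1289]
eef_rot: [0.764, -0.645, -0.0, 0.0]
ft_force: [0.6, 0.1, -1.2]
width: 0.0137
```

No push-back, and it is about 8 mm in. I'll carry on to home.

```bash
python3 -m creep '[{"x":0,"y":0,"z":-0.003,"spin":0},{"x":0,"y":0,"z":-0.006,"spin":0},{"x":0,"y":0,"z":-0.009,"spin":0},{"x":0,"y":0,"z":-0.0105,"spin":0},{"x":0,"y":0,"z":-0.0105,"spin":0},{"x":0,"y":0,"z":-0.0105,"spin":0}]'; python3 -m creep '[{"x":0,"y":0,"z":-0.0015,"spin":0},{"x":0,"y":0,"z":-0.003,"spin":0},{"x":0,"y":0,"z":-0.003,"spin":0}]' - 60
```

```text
time: 8.78
ee_pos: [0.5105, -0.2089, 0.1186]
eef_rot: [0.764, -0.645, 0.0, -0.0]
ft_force: [-0.3, -0.3, -1.5]
width: 0.0136
time: 9.15
ee_pos: [0.5105, -0.2089, 0.1157]
eef_rot: [0.764, -0.645, 0.0, -0.0]
ft_force: [-0.4, 1.1, 3.8]
width: 0.0134
```

Contact at the expected height, and the spring force has begun. Now I'll press to the stop.

```bash
python3 -m creep '[{"x":0,"y":0,"z":-0.002,"spin":0},{"x":0,"y":0,"z":-0.004,"spin":0},{"x":0,"y":0,"z":-0.005,"spin":0},{"x":0,"y":0,"z":-0.005,"spin":0}]'; python3 -m creep '[{"x":0,"y":0,"z":-0.0005,"spin":0},{"x":0,"y":0,"z":-0.001,"spin":0},{"x":0,"y":0,"z":-0.001,"spin":0}]'
```

```text
time: 9.65
ee_pos: [0.5105, -0.2089, 0.111]
eef_rot: [0.764, -0.645, 0.0, 0.0]
ft_force: [-3.6, 1.7, 7.7]
width: 0.0135
time: 10.02
ee_pos: [0.5106, -0.2089, 0.1105]
eef_rot: [0.764, -0.645, 0.0, 0.0]
ft_force: [-4.8, 1.6, 13.4]
width: 0.0134
```

The force is now about 14 N, above the 10 N at the stop, so the stop is reached. I'll check with the cameras before handing in.

```bash
python3 -m creep '[{"x":0,"y":0,"z":0,"spin":0},{"x":0,"y":0,"z":0,"spin":0},{"x":0,"y":0,"z":0,"spin":0}]'; python3 - <<'E'
from h import *
np.set_printoptions(precision=4,suppress=True)
d=shot('scene','s5');w=shot('wrist','w5');t=shot('top','t5')
cv2.imwrite('pics/c5.png',np.hstack([cv2.resize(d['pixels'][50:160,110:230],(436,400),interpolation=cv2.INTER_CUBIC),cv2.resize(w['pixels'][80:260,160:340],(360,400))[:, :360]]))
for e in(d,w):
    P=cloud(e);m=(e['z_map']>0)&(e['pixels'].max(2)<75)&(np.hypot(P[...,0]-.5105,P[...,1]+.2087)<.045)&(P[...,2]>.058)&(P[...,2]<.114)
    Q=P[m];print(len(Q),'z',np.percentile(Q[:,2],[1,99]));k=Q[Q[:,2]>.1]
    n=k[k[:,0].argmax()];print('nose',n,'axis from nose',n[:2]-.04*np.array([.986,.1656]))
    k=Q[(Q[:,2]>.079)&(Q[:,2]<.088)];print('skirt top',len(k),np.median(k[:,2]))
a=load('t0')['pixels'];D=cv2.absdiff(a,t['pixels']).max(2)>50
n,l,s,c=cv2.connectedComponentsWithStats(D.astype(np.uint8));print([(x.tolist()) for x in s[1:] if x[4]>15])
print(r.read_state()['ft_force'],r.read_state()['time'])
E
```

```text
time: 10.4
ee_pos: [0.5106, -0.2089, 0.1105]
eef_rot: [0.764, -0.645, 0.0, 0.0]
ft_force: [-5.5, 1.3, 13.3]
width: 0.0137
244 z [0.0676 0.1121]
nose [ 0.5486 -0.2009  0.1045] axis from nose [ 0.5092 -0.2075]
skirt top 62 0.0836449534700691
4555 z [0.0711 0.1129]
nose [ 0.5502 -0.2027  0.1021] axis from nose [ 0.5107 -0.2093]
skirt top 1059 0.08484061568914922
[[387, 139, 125, 95, 5164], [467, 162, 19, 15, 134], [260, 235, 21, 30, 385]]
[-4.2199  2.1468 13.2444] 10.55
```

View pics/c5.png

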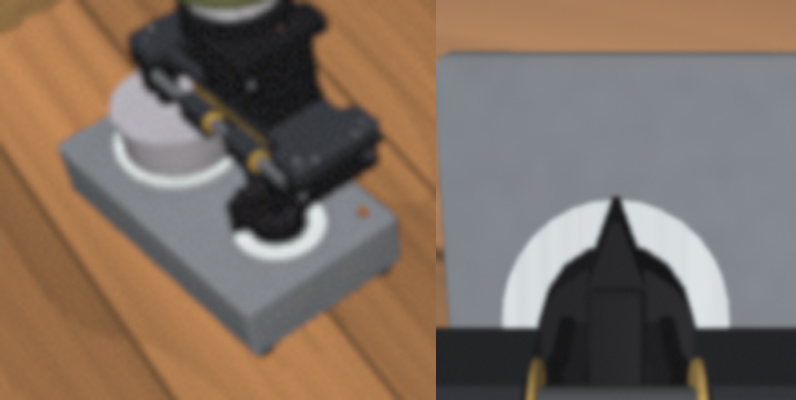

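The left crop shows the knob low on the white disc at (275,215), and the right one shows its nose at (615,200) pointing along +x. The skirt top is at 84–85 mm, so the underside is at about 62–63 mm, against 62 mm for home and fully pressed. Nothing else changed in the top view, so I'm handing in.

```bash
python3 -c "
from bench import r
r.close_job(); s=r.read_state(); print(s['time'],s['ee_pos'],s['ft_force'],s['width'])"
```

```text
the job is handed in; nothing more can be done
the job is handed in; nothing more can be done
```

The knob is on the D-shaft, pushed fully home and held pressed against the spring, and the job is handed in; it gives no verdict. I gripped the black knob by its bar, turned it 8° to match the warmer's measured yaw of about 9.5°, pushed it down and pressed to the stop with the grip set to 60 N.

**Last checks, before handing in:**
- **Depth:** the knob's underside is at about 62–63 mm above the bench; home and fully pressed is 62 mm.
- **Force:** the gripper reads a steady 13 N upward, above the 10 N spring force at the stop. Grip opening is 13.7 mm on the 14 mm bar.
- **Direction:** the nose points to the flat's side.
- **Bystanders:** the top view changed only where the knob had been and around the warmer and arm.
- **Time:** about 10.5 s of the 40 s.

**Disagreements:**
- The cameras differ by about 1.5–2 mm on the knob's axis, within the stated calibration.
- A sideways force of about 4–5 N remains, so the knob is held slightly against one side of the shaft.
- My first move call was refused for missing keys; it did not move the arm.
- A last state reading after the hand-in was refused, so the figures above are from just before it.

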